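Bring the carrier round the corner rail and bolt it in at the brazing stop

TASK

Slide the carrier with the upright tube stub along its curved rail, round the corner, until it sits fully home against the end stop, keeping it down on the rail and never forcing it: feel for jams and for the stop, and push with no more than about 10 N. Then push the slide bolt fully shut behind it, so that it is locked in, and let go; leave the other parts where they are.

Things in the scene. Friction and masses are not known exactly. Their poses are not given: they have to be found in the camera images.
- plate: Grey base plate, 330 x 360 x 12 mm, fixed on the table; origin at table height, z up, covers x -85..245, y -155..205 mm. On it a steel guide rail 10 mm wide, 10 high. Drawn middle line (mm): (0,-125) straight to (0,0), quarter bend of radius 80 about (80,0) to (80,80), straight to (210,80). The real rail is turned a little: see pivot.
- pivot (a point): Point on the plate's top at plate x 0, y -65 mm, under the entry leg. The rail is clamped in slotted holes: the whole rail, with stop and bolt, is turned about the upright axis through this point by up to 0.045 rad (2.6 degrees) either way from the drawing. This is not measured; at the far end the rail is up to 10 mm off, so follow it by feel.
- exit_mark (a point): Point on the plate's top at plate x 145, y 80 mm, on the drawn exit leg. The rigid end stop is a steel block across that leg, 56 mm wide, top 34 mm above the plate. It is set anywhere within 30 mm: the carrier is home, front face on the stop, with its middle 15 mm before to 15 mm past this mark (plus the rail's turn). Not measured: feel for it.
- carrier: Loose, 0.4 to 0.85 kg: aluminium block 64 long, 46 wide, 22 high, on four slippery (friction 0.2) round feet 12 mm thick (+-20 along, +-13 mm across) that straddle the rail with 2 mm play each side and slide on the plate. Origin: its middle, at the bottom of the feet; +x is its way of travel, z up. Block 14 to 36 mm above the origin. It starts on the entry leg heading to plate +y and ends heading to plate +x.
- stub_top (a point): Middle of the top of the carrier's upright steel tube stub: 24 mm diameter, on the carrier's middle, from 36 to 76 mm above the bottom of its feet (free on all sides). Push or hold the carrier by it, low down: pushed hard and high, the carrier tips.
- bolt (a joint): Slide bolt, 0 m open (start), 0.045 m shut; about 3 N to slide, stays where left. A dark bar 8 mm thick, 17 to 33 mm above the plate's top, on the stop's bracket at the outer (+y) side of the exit leg; it shuts towards plate -y across the rail behind the carrier, 39 mm behind the middle of a homed carrier (3 mm play to its rear face). If the carrier is short of home, the nose strikes its side.
- bolt_mark (a point): Point on the plate's top at plate x 106, y 170 mm: drawn place of the open bolt's knob for the middle stop setting. The knob, upright, black, 14 mm diameter, 33 to 71 mm above the plate's top, truly stands 39 mm behind a homed carrier's middle and 90 mm to the +y side of the rail's middle line when open, 45 mm when shut.
- sleeve: Loose steel sleeve, 22 mm diameter, 20 mm high, standing on the plate outside the bend. Not to be moved.
- fitting: Loose brass fitting, 26 mm diameter, 26 mm high, standing on the plate inside the bend. Not to be moved.
- flux_bottle: White squeeze bottle, 60 mm diameter, 150 mm high, on the table at the right. Not to be moved.
- wrench: Wrench lying on the table at the left. Not to be moved.
There are look-alikes about, which are no part of the job. Several things have the shape of the carrier; the one meant has the colours described above.

How it is judged:
On the way:
1. the carrier has come round the corner onto the exit leg with the bolt still open (x of carrier in the frame of plate above 0.08 m and y of carrier in the frame of plate above 0.066 m and value of joint bolt below 0.02 m), for 0.1 s.
At the end, for the whole second after the job is handed in: The carrier stands flat, at rest and let go on the exit leg between stop and bolt (middle beyond x = 114 mm and at y = 80 +- 14 mm of the plate frame), and the bolt is shut behind it (over 39 of its 45 mm, possible only within about 3 mm of home) (x of carrier in the frame of plate above 0.114 m and y of carrier in the frame of plate between 0.066 and 0.094 m and value of joint bolt above 0.039 m and z of carrier in the frame of plate below 0.016 m and angle between carrier's own z axis and vertical below 0.06 rad and linear speed of carrier below 0.02 m/s and contact force between carrier and the arm below 0.1 N and contact force between carrier and the fingers below 0.1 N); the robot touches nothing.
It fails at once if the carrier is forced: more than 30 N of contact force between it and the plate, rail, stop and bolt all together (its weight included; a 10 N push keeps within this) (contact force between carrier and plate above 30 N).
It fails at once if the carrier is lifted off the rail (more than 8 mm) or tipped over (z of carrier in the frame of plate above 0.02 m or angle between carrier's own z axis and vertical above 0.3 rad).
It fails at once if a bystander is moved by more than 20 mm (distance of any of sleeve, fitting, flux_bottle, wrench from where it was at the start of the episode above 0.02 m).
It also fails if it takes over 72 s, if anything falls off the work surface, if the arm or the gripper's body presses on something with over 40 N, if the wrist force passes 120 N, or if a joint passes its speed limit or range.

ROBOT

A 6-joint arm with a two-finger parallel gripper is mounted at the origin on the work surface. World frame = base frame: x ahead of the robot, y to its left, z up, the work surface at z = 0. Lengths are in m, angles in rad, forces in N, time in s.
With the tool pointing down it reaches from about 0.25 to 0.775 m from the base axis. Payload 4 kg.
Tool frame: the origin (TCP) lies midway between the tips of the shut fingers; the grasp point (between the pads) lies 19 mm behind it; z points along the fingers, y is the line along which they close (so a half turn about z gives the same grasp; the last joint's range is limited). The gripper opens to 85 mm and grips with 20 to 120 N. Pads are 22 mm wide; open, the fingers measure 114 mm over their backs; the gripper's body (76 mm by 85 mm) begins 54 mm behind the grasp point. The pads swing forward as they close: fully open they stand 13 mm farther back than shut.
Start: joints at [1.224, 0.087, 1.371, -0, 1.684, -0.103], TCP at [0.133, 0.534, 0.231] pointing down, gripper open.
Joint ranges: [-3.1, 3.1], [-0.76, 2.03], [0.27, 2.55], [-1.08, 4.22], [0.17, 2.65], [-2.57, 2.57]. Speed limits (rad/s): [2.79, 2.79, 3.14, 3.14, 3.14, 3.14].

INTERFACE

Orientations are given as a unit quaternion [x, y, z, w].
In Python, from plant import arm gives the robot as it stands.
- The arm moves only by the shell command python3 -m pendant 'ROWS'. ROWS is JSON, one flat list of numbers, 7 for each row, row after row: the turn, a rotation vector about the tool's x, y, z as a fraction of full scale, then the shift along the tool's x, y, z as a fraction of full scale, then the opening, from 0 (shut) to 1 (fully open). A call has 1 to 20 rows; each row shifts and turns the commanded pose from where the row before left it, along the tool's axes as they then stand; what a row does not reach is not made up. Full scale, the value 1, is 300 mm for a shift and 180 degrees for a turn. A row lasts 1/12 s, in which the tool goes at most 41.7 mm and 7.16 degrees, less where a joint would pass 70% of its speed; a pose out of reach is approached as far as the arm can. A call with a number of a shift or a turn outside -1 to 1 is refused whole. A call with a gripper value outside its range is refused whole. The fingers move at their own pace and stop on an object; the grip force is fixed at half the most. Time passes only in rows, so rows that do not move let the fingers close. It gives the time, the measured TCP pose, the force, the opening and the grip force at its end, in the units of the state.
- arm.state(): the state, without advancing time (a new reading comes with each control period).
- arm.get_image(name): name is "side" or "top" or "wrist"; returns a dict with "image" (480x640x3 uint8, red, green, blue), "z_map" (480x640 float32, m along the optical axis (not along the pixel's ray), 0 where there is no reading), "fx", "fy", "cx", "cy" (pixels), "distortion" ([k1, k2, p1, p2, k3] as OpenCV has them; the pictures are not rectified), "R" (3x3) and "t" (3): a world point X has camera coordinates R X + t; the wrist camera has in their place "hand_eye" (4x4, takes a point from camera to tool coordinates, whose origin is the TCP and whose axes are the flange's). Camera axes: x right, y down, z forward; pixel columns grow to the right and rows downward; lengths in m; the calibration is good to about 2 mm. A picture is of the moment at which its call begins: read the wrist's pose just before it.
- arm.finish_job(): hands the job in; it is judged then, once.
Trained networks look in a picture, given as the dict that the camera call returned (one of the last four; its "shot" number tells which), for a name from the list of things; names that differ only in an ending like _2 or _b are one class to them, and where a whole thing is asked for, a point or a joint stands for the part that bears it (a point fixed in the world has none). Each returns a list of dicts, best first, with "confidence" (0 to 1); they miss things now and then, are a little off and sometimes report something else, mostly with a low value. They report only what shows in the picture. A call takes as long as a camera call. They do not tell look-alikes from the thing itself.
- arm.find_in(label, picture): "position" ([row, column] in pixels, amid what is visible of it).
The state is a dict: "t": time; "joint_positions": joint angles; "joint_vel": joint speeds; "joint_efforts": joint torques, N m; "tool_pos": TCP position; "orientation": TCP orientation; "ft_force": force on the tool from outside, world axes, zero at the start; "wrist_torque": the same for the moment, N m; "width": finger opening in m; "grip_force": force on a finger pad.
Only numpy, scipy, OpenCV 4.12 (cv2) and the standard library are available. Lean on these libraries where they do the work, as an engineer would, in place of code of your own. Each camera call takes 0.05 s, during which the arm holds its last target. There are 200 camera calls.

## Working session

There is one attempt and no reset: what is moved stays moved. The work goes in short steps, Python scripts to look and compute and a shell command to move; the robot and the scene stay as the last step left them, time stands still between calls to the robot, and variables do not carry over. Pictures are saved under pics/ and viewed, at most 10 in all, crops included, and the job is handed in when it is done.

```bash
mkdir -p pics; ls; cat > h.py <<'E'
import numpy as np, cv2
from plant import arm
from scipy.spatial.transform import Rotation as Ro
def K(d): return np.array([[d['fx'],0,d['cx']],[0,d['fy'],d['cy']],[0,0,1]])
def world(d,rc,z=None,h=None):
    # back-project pixel (row,col) with depth (median 3x3) or onto plane height h
    r,c=rc
    u=cv2.undistortPoints(np.array([[[c,r]]],float),K(d),np.array(d['distortion'],float))[0,0]
    ray=np.array([u[0],u[1],1.]); R=np.array(d['R']);t=np.array(d['t'])
    if h is not None:
        o=-R.T@t; v=R.T@ray; return o+v*(h-o[2])/v[2]
    if z is None:
        p=d['z_map'][int(r)-1:int(r)+2,int(c)-1:int(c)+2]; z=np.median(p[p>0])
    return R.T@(ray*z-t)
def proj(d,X):
    p,_=cv2.projectPoints(np.array(X,float).reshape(-1,1,3),cv2.Rodrigues(np.array(d['R']))[0],np.array(d['t'],float),K(d),np.array(d['distortion'],float)); return p[:,0]
E
python3 - <<'E'
from h import *
print(arm.state())
for n in ("top","side"):
    d=arm.get_image(n); cv2.imwrite(f'pics/{n}0.png',d['image'][:,:,::-1])
    np.savez(f'{n}0.npz',**{k:v for k,v in d.items()})
    for l in ["plate","carrier","stub_top","bolt","sleeve","fitting","flux_bottle","wrench"]:
        for f in arm.find_in(l,d)[:4]:
            rc=f['position']
            print(n,l,np.round(rc),round(f['confidence'],2),np.round(world(d,rc),3))
E
```

```text
pics
{'t': 0.0, 'joint_positions': array([ 1.22388437e+00,  8.79675848e-02,  1.37230561e+00,  7.70263777e-06,
        1.68358818e+00, -1.03092329e-01]), 'joint_vel': array([-0.00147798,  0.00094985,  0.00256896,  0.00077686,  0.00248007,
       -0.00070432]), 'joint_efforts': array([ 5.57630283e-04, -3.51878357e+01, -3.13267529e+01, -2.37391732e-04,
        1.11911155e-02,  3.43233388e-07]), 'tool_pos': array([0.13259979, 0.53325117, 0.2301062 ]), 'orientation': array([ 1.21607564e-01,  9.92577611e-01, -1.10491185e-03, -2.56815904e-04]), 'ft_force': array([0.29365135, 0.21388307, 0.08484806]), 'wrist_torque': array([-0.00318635,  0.04268978,  0.00548873]), 'grip_force': 0.0, 'width': 0.08519740514446905}
top plate [262. 160.] 0.69 [0.494 0.432 0.006]
top plate [249. 309.] 0.59 [0.511 0.032 0.01 ]
top carrier [259. 357.] 0.96 [ 0.465 -0.086  0.085]
top carrier [237. 424.] 0.89 [ 0.515 -0.262  0.071]
top carrier [287. 441.] 0.62 [ 0.386 -0.291  0.074]
top stub_top [262. 355.] 0.8 [ 0.458 -0.081  0.087]
top stub_top [289. 441.] 0.71 [ 0.382 -0.291  0.069]
top stub_top [245. 307.] 0.66 [
[... 351 characters left out ...]
.] 0.9 [0.484 0.436 0.003]
side plate [277. 301.] 0.87 [0.501 0.021 0.012]
side carrier [330. 402.] 0.75 [ 0.518 -0.278  0.048]
side carrier [380. 366.] 0.71 [ 0.38  -0.314  0.038]
side carrier [299. 322.] 0.56 [ 0.459 -0.1    0.049]
side stub_top [336. 401.] 0.88 [ 0.515 -0.279  0.036]
side stub_top [378. 360.] 0.59 [ 0.373 -0.304  0.043]
side bolt [237. 261.] 0.81 [0.505 0.178 0.039]
side sleeve [278. 232.] 0.43 [0.367 0.102 0.033]
side fitting [268. 337.] 0.51 [ 0.576 -0.023  0.023]
side fitting [212. 203.] 0.31 [0.482 0.424 0.003]
side flux_bottle [377. 475.] 0.73 [ 0.489 -0.472  0.096]
side flux_bottle [278. 302.] 0.61 [0.498 0.013 0.014]
side wrench [211. 203.] 0.91 [0.485 0.425 0.005]
```

```bash
python3 - <<'E'
import cv2
a=cv2.imread('pics/top0.png')[160:350,190:500]
b=cv2.imread('pics/side0.png')[190:420,160:500]
cv2.imwrite('pics/c1.png',cv2.resize(a,(800,490),interpolation=cv2.INTER_CUBIC))
cv2.imwrite('pics/c2.png',cv2.resize(b,(800,541),interpolation=cv2.INTER_CUBIC))
E
```

```text
(no output)
```

View pics/c1.png

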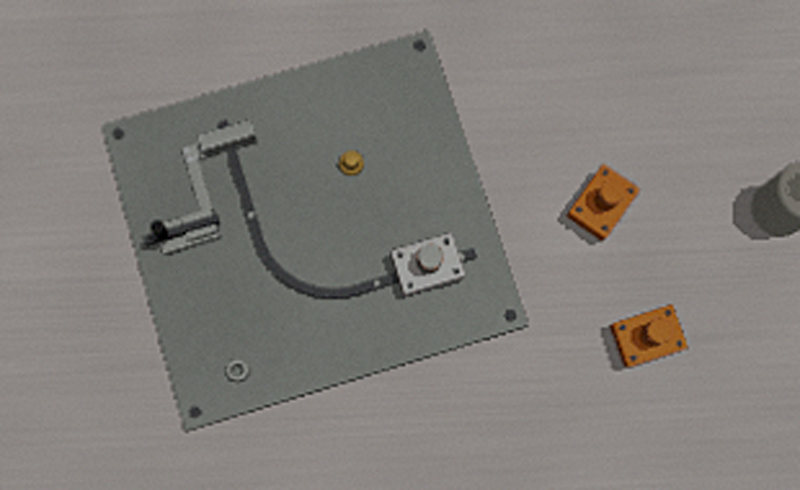

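View pics/c2.png

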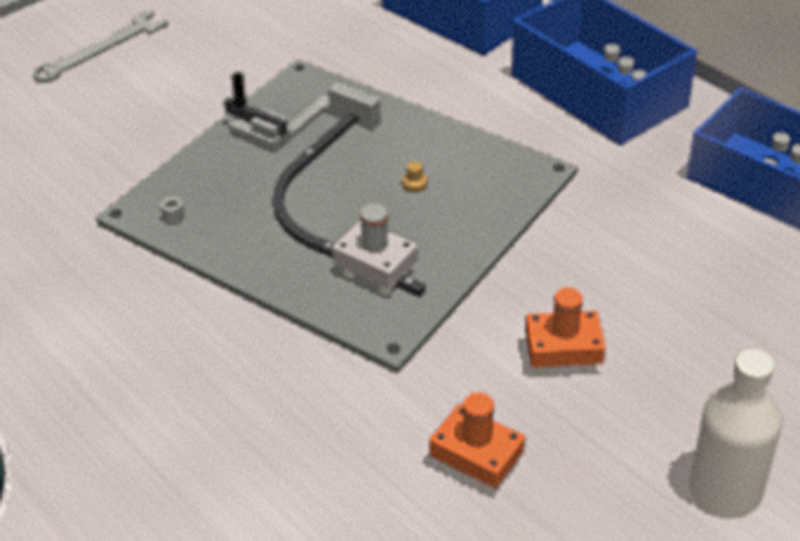

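The carrier is the aluminium block with the steel stub on the rail, at top-crop (430,258), which is full image row 260, col 357. The two orange ones at crop (605,200) and (650,335) are look-alikes. The black knob is at crop (158,232), the stop at (228,135), the sleeve at (237,370) and the fitting at (350,162). Next I measure the plate and the rail turn.

```bash
cat > m.py <<'E'
from h import *
from scipy.optimize import least_squares
d=dict(np.load('top0.npz',allow_pickle=True)); 
for k in('fx','fy','cx','cy'): d[k]=float(d[k])
s=310/800
crop=np.array([[103,125],[428,30],[527,325],[185,432]],float)*s+[190,160]
g=cv2.cvtColor(d['image'],cv2.COLOR_RGB2GRAY)
W=np.array([world(d,(r,c),h=.012) for c,r in crop])[:,:2]
P=np.array([[-85,205],[245,205],[245,-155],[-85,-155]])/1e3
P=P[[0,1,2,3]]
# order: crop0 = left-top = +x,+y ; crop1 right-top = +x,-y ; crop2 = -x,-y ; crop3 = -x,+y
P=np.array([[245,205],[245,-155],[-85,-155],[-85,205]])/1e3
def T(p,q): c,s_=np.cos(p[2]),np.sin(p[2]); return q@np.array([[c,s_],[-s_,c]])+p[:2]
r=least_squares(lambda p:(T(p,P)-W).ravel(),[.45,0,.3]); p=r.x
print('plate',np.round(p,4),np.degrees(p[2]),'res mm',np.round(r.fun*1e3,1))
def toplate(X):c,s_=np.cos(p[2]),np.sin(p[2]); return (np.asarray(X)[...,:2]-p[:2])@np.array([[c,-s_],[s_,c]])
# rail dark pixels
u=np.array([[c,rr] for rr in range(200,290) for c in range(260,345) if g[rr,c]<75])
Wp=np.array([world(d,(rr,c),h=.022) for c,rr in u]); q=toplate(Wp)*1e3
def line(a,n=0):
    y=np.linspace(-125,0,60);t=np.linspace(0,np.pi/2,60);x=np.linspace(80,150,40)
    L=np.vstack([np.c_[0*y,y],np.c_[80-80*np.cos(t),80*np.sin(t)],np.c_[x,0*x+80]])
    c,s_=np.cos(a),np.sin(a); return (L-[0,-65])@np.array([[c,s_],[-s_,c]])+[0,-65]
def dist(a,off):
    L=line(a); return np.array([np.min(np.hypot(*(L-k-off).T)) for k in q])
keep=dist(0,np.zeros(2))<16; q=q[keep]
f=least_squares(lambda v:dist(v[0],v[1:]),[0.,0,0],diff_step=1e-3,x_scale=[.01,1,1],loss='soft_l1'); print('rail turn,off',f.x,len(q),np.mean(np.abs(f.fun)))
f1=least_squares(lambda v:dist(v[0],np.zeros(2)),[0.],diff_step=1e-3,x_scale=[.01],loss='soft_l1'); print('turn only',f1.x,np.mean(np.abs(f1.fun)))
for n,rc,h in(('stub',(259.5,355.5),.088),('knob',(160+225*s,190+158*s),.083)): 
    X=world(d,rc,h=h); print(n,np.round(X,4),np.round(toplate(X)*1e3,1), 'depth',np.round(world(d,rc),3))
E
python3 m.py; python3 - <<'E'
import cv2
a=cv2.imread('pics/top0.png')[195:295,225:385]
cv2.imwrite('pics/c3.png',cv2.resize(a,(800,500),interpolation=cv2.INTER_CUBIC))
E
```

```text
plate [ 0.4454 -0.0149  0.2489] 14.261439368711251 res mm [ 0.3  2.5  0.8 -0.9 -1.2 -2.3  0.1  0.7]
rail turn,off [-0.02814589  0.37927628 -6.23045776] 439 3.731712695419787
turn only [0.01626694] 4.032231458476079
stub [ 0.4634 -0.0821  0.088 ] [  0.9 -69.5] depth [ 0.464 -0.082  0.086]
knob [0.5077 0.1756 0.083 ] [107.3 169.3] depth [0.508 0.176 0.08 ]
```

View pics/c3.png

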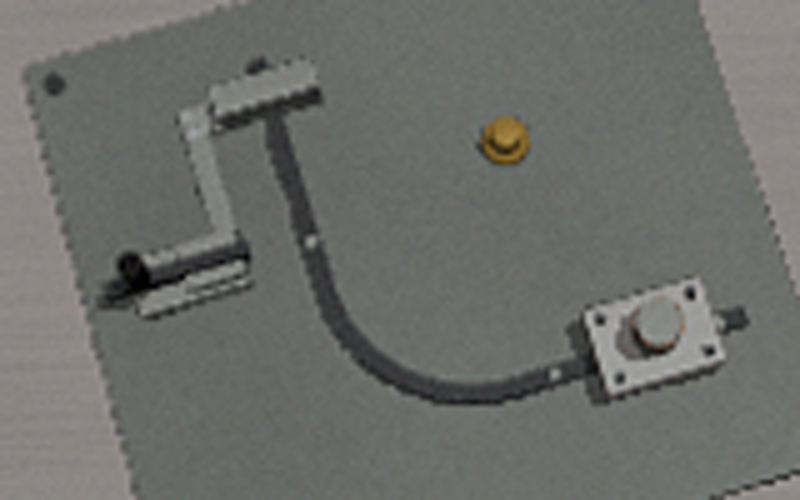

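This crop shows the carrier with its stub top at crop (661,321), the rail's two dots at (555,374) and (312,242), the knob top at (130,262), and the stop front edge at about (275,110). I now fit the rail to hand-picked midline points.

```bash
cat > m2.py <<'E'
exec(open('m.py').read().split('# rail dark')[0])
exec("def line"+open('m.py').read().split('def line')[1].split('def dist')[0])
pt=np.array([[738,318],[555,374],[470,392],[400,373],[345,327],[312,242],[292,180],[277,128]],float)/5+[225,195]-0.4
q=np.array([toplate(world(d,(r,c),h=.022))*1e3 for c,r in pt]); print(np.round(q,1))
def dist(a,off):
    L=line(a); return np.array([np.min(np.hypot(*(L-k-off).T)) for k in q])
for x in np.arange(-.045,.046,.015): print(round(x,3),np.round(dist(x,0),1))
f=least_squares(lambda v:np.r_[dist(v[0],v[1:]),v[1:]*.5],[0.,0,0],diff_step=1e-3,x_scale=[.01,1,1]); print(f.x)
for n,cr,h in(('stub',(661,321),.088),('knob',(130,262),.083)):
    c,r=np.array(cr)/5+[225,195]-.4; X=world(d,(r,c),h=h); print(n,np.round(X,4),np.round(toplate(X)*1e3,1))
E
python3 m2.py
```

```text
plate [ 0.4454 -0.0149  0.2489] 14.261439368711251 res mm [ 0.3  2.5  0.8 -0.9 -1.2 -2.3  0.1  0.7]
[[   1.5 -119.7]
 [   1.3  -19.8]
 [   5.2   25. ]
 [  25.3   56.8]
 [  56.8   77.4]
 [ 105.3   81.3]
 [ 140.5   82.2]
 [ 170.1   82. ]]
-0.045 [ 4.1  1.   2.9  3.6  5.2  5.9  8.3 16.4]
-0.03 [ 3.3  0.7  1.6  2.   3.8  4.4  6.3 17.1]
-0.015 [ 2.6  1.   0.2  0.8  2.2  2.9  4.3 18.5]
0.0 [ 1.9  1.5  1.1  1.2  0.8  1.3  2.2 20.2]
0.015 [ 1.3  2.1  2.5  2.7  0.7  0.6  0.1 22.3]
0.03 [ 1.   2.8  3.8  4.2  2.1  2.1  2.1 24.7]
0.045 [ 1.4  3.5  5.1  5.7  3.5  3.6  4.3 27.2]
[-0.05506509 -3.49607395 -7.83475069]
stub [ 0.465  -0.0854  0.088 ] [  1.7 -73.1]
knob [0.5083 0.1772 0.083 ] [108.2 170.7]
```

```bash
cat > go.py <<'E'
import sys; from h import *
def go(x,y,z,hd):
    s=arm.state(); R0=Ro.from_quat(s['orientation']); h=np.radians(hd)
    yy=np.array([np.cos(h),np.sin(h),0]); zz=np.array([0,0,-1.]); R1=Ro.from_matrix(np.c_[np.cross(yy,zz),yy,zz])
    rv=(R0.inv()*R1).as_rotvec(); sh=R1.inv().apply(np.array([x,y,z])-s['tool_pos'])
    ya=R0.apply([0,1,0])
    print('pos',np.round(s['tool_pos']*1e3,1),'head',round(np.degrees(np.arctan2(ya[1],ya[0])),2),'t',s['t'],'w',s['width'],'F',np.round(s['ft_force'],1))
    print('turn frac',np.round(rv/np.pi,4),'then shift frac (new tool axes)',np.round(sh/.3,4))
if __name__=='__main__': go(*map(float,sys.argv[1:]))
E
python3 go.py .464 -.084 .20 104.5
```

```text
pos [132.8 533.8 231.4] head 76.03 t 0.9 w 0.08537680896204647 F [-0.1 -1.  -0.5]
turn frac [ 0.      0.     -0.1581] then shift frac (new tool axes) [-0.5534 -2.27    0.1045]
```

```bash
python3 -m pendant '[0,0,-0.0395,0,0,0,1, 0,0,-0.0395,0,0,0,1, 0,0,-0.0395,0,0,0,1, 0,0,-0.0395,0,0,0,1]' && python3 -m pendant '[0,0,0,-0.0307,-0.126,0.0058,0.6, 0,0,0,-0.0307,-0.126,0.0058,0.6, 0,0,0,-0.0307,-0.126,0.0058,0.6, 0,0,0,-0.0307,-0.126,0.0058,0.6, 0,0,0,-0.0307,-0.126,0.0058,0.6, 0,0,0,-0.0307,-0.126,0.0058,0.6, 0,0,0,-0.0307,-0.126,0.0058,0.6, 0,0,0,-0.0307,-0.126,0.0058,0.6, 0,0,0,-0.0307,-0.126,0.0058,0.6, 0,0,0,-0.0307,-0.126,0.0058,0.6, 0,0,0,-0.0307,-0.126,0.0058,0.6, 0,0,0,-0.0307,-0.126,0.0058,0.6, 0,0,0,-0.0307,-0.126,0.0058,0.6, 0,0,0,-0.0307,-0.126,0.0058,0.6, 0,0,0,-0.0307,-0.126,0.0058,0.6, 0,0,0,-0.0307,-0.126,0.0058,0.6, 0,0,0,-0.0307,-0.126,0.0058,0.6, 0,0,0,-0.0307,-0.126,0.0058,0.6, 0,0,0,0,0,0,0.6]'; python3 go.py .464 -.084 .12 104.5
python3 - <<'E'
from h import *
s=arm.state(); d=arm.get_image('wrist'); print(np.round(d['hand_eye'],3).tolist())
cv2.imwrite('pics/w1.png',d['image'][:,:,::-1])
T=np.eye(4);T[:3,:3]=Ro.from_quat(s['orientation']).as_matrix();T[:3,3]=s['tool_pos']
C=np.linalg.inv(T@np.array(d['hand_eye'])); d2=dict(d);d2['R']=C[:3,:3];d2['t']=C[:3,3]
np.savez('w1.npz',**d2)
for l in('stub_top','carrier'):
  for f in arm.find_in(l,d): print(l,f, world(d2,f['position']), world(d2,f['position'],h=.088))
E
```

```text
t: 1.23
tool_pos: [0.1328, 0.5337, 0.2313]
orientation: [-0.129, 0.992, 0.0, 0.0]
ft_force: [-0.1, 0.1, 0.1]
width: 0.0859
grip_force: 0.0
t: 2.82
tool_pos: [0.4651, -0.0892, 0.1989]
orientation: [-0.123, 0.992, -0.001, -0.0]
ft_force: [-0.1, 0.7, -1.0]
width: 0.0511
grip_force: 0.0
pos [465.1 -89.2 198.9] head 104.09 t 2.8167 w 0.05109548289374499 F [-0.1  0.7 -1. ]
turn frac [-0.0008 -0.0003 -0.0023] then shift frac (new tool axes) [-0.0007  0.0178  0.263 ]
[[-0.0, -0.954, -0.299, 0.077], [1.0, 0.0, -0.001, 0.0], [0.001, -0.299, 0.954, -0.142], [0.0, 0.0, 0.0, 1.0]]
stub_top {'position': [68.7, 102.9], 'confidence': 0.79} [ 0.38298241 -0.28822858  0.05277843] [ 0.38389288 -0.26607843  0.088     ]
stub_top {'position': [227.4, 128.5], 'confidence': 0.63} [ 0.51377193 -0.25889597  0.0464216 ] [ 0.49635083 -0.23745571  0.088     ]
carrier {'position': [227.1, 127.8], 'confidence': 0.96} [ 0.51350201 -0.25939486  0.04675737] [ 0.49623972 -0.23803349  0.088     ]
carrier {'position': [68.4, 104.3], 'confidence': 0.7} [ 0.3824388  -0.28867905  0.05026553] [ 0.38347639 -0.26509534  0.088     ]
carrier {'position': [218.5, 325.7], 'confidence': 0.63} [ 0.45420159 -0.08602584  0.07538151] [ 0.4511697  -0.08702752  0.088     ]
```

View pics/w1.png

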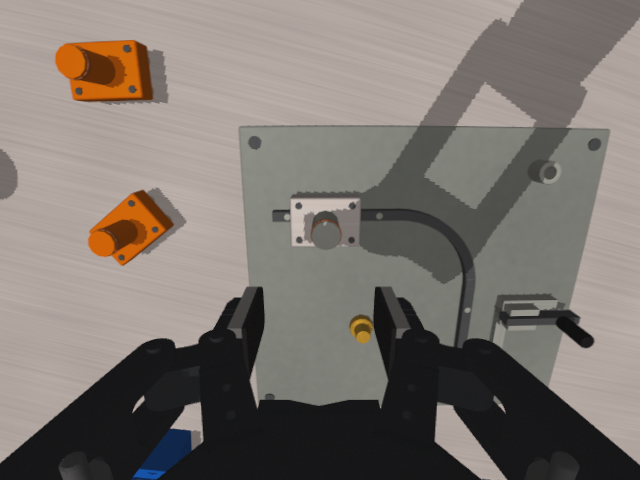

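The wrist view shows our carrier with its stub top disc at (326,230), the rail dots at (379,216), (287,216) and (467,310), and the knob top near (586,338). I compute the stub and rail from this picture.

```bash
cat > m3.py <<'E'
exec(open('m.py').read().split('# rail dark')[0])
d=dict(np.load('w1.npz'))
for n,(c,r),h in(('stub',(325,229),.088),('knob',(586,338),.083),('corner-x-y',(240,127),.012),('corner-x+y',(608,128),.012),('rail0',(274,216),.022),('dotA',(287,216),.022),('dotB',(379,216),.022),('bend',(446,234),.022),('dotC',(467,310),.022),('exit',(463,340),.022)):
    X=world(d,(r,c),h=h); 
    print(n,np.round(X,4),np.round(toplate(X)*1e3,1),np.round(world(d,(r,c)),3))
E
python3 m3.py
```

```text
plate [ 0.4454 -0.0149  0.2489] 14.261439368711251 res mm [ 0.3  2.5  0.8 -0.9 -1.2 -2.3  0.1  0.7]
stub [ 0.4595 -0.0854  0.088 ] [ -3.7 -71.8] [ 0.46  -0.085  0.087]
knob [0.503  0.1743 0.083 ] [102.4 169.2] [0.503 0.175 0.082]
corner-x-y [ 0.4033 -0.1811  0.012 ] [ -81.8 -150.7] [ 0.403 -0.181  0.011]
corner-x+y [0.3149 0.1611 0.012 ] [-83.2 202.7] [ 0.312  0.171 -0.001]
rail0 [ 0.4769 -0.1315  0.022 ] [   1.8 -120.7] [ 0.477 -0.132  0.022]
dotA [ 0.4738 -0.1191  0.022 ] [   1.9 -108. ] [ 0.474 -0.119  0.022]
dotB [ 0.4518 -0.0319  0.022 ] [  2.1 -18. ] [ 0.452 -0.032  0.023]
bend [0.453  0.0387 0.022 ] [20.6 50.1] [0.453 0.039 0.022]
dotC [0.5281 0.0916 0.022 ] [106.3  82.9] [0.528 0.092 0.022]
exit [0.5645 0.1016 0.022 ] [144.2  83.6] [0.565 0.102 0.021]
```

```bash
python3 -m pendant '[0,0,0,0,0.016,0,0.6, 0,0,0,0,0,0.1,0.6, 0,0,0,0,0,0.1,0.6, 0,0,0,0,0,0.1,0.6, 0,0,0,0,0,0.1,0.6, 0,0,0,0,0,0.05,0.6, 0,0,0,0,0,0.036,0.6, 0,0,0,0,0,0,0.6, 0,0,0,0,0,0,0.34, 0,0,0,0,0,0,0.34, 0,0,0,0,0,0,0.34, 0,0,0,0,0,0,0.34]'; python3 go.py .464 -.0845 .053 104.2; python3 - <<'E'
from h import *
d=arm.get_image('side'); cv2.imwrite('pics/s1.png',cv2.resize(d['image'][200:340,220:400,::-1],(771,600),interpolation=cv2.INTER_CUBIC))
E
```

```text
t: 3.97
tool_pos: [0.4634, -0.0793, 0.0559]
orientation: [-0.126, 0.992, -0.001, 0.002]
ft_force: [0.7, -0.9, -0.2]
width: 0.0288
grip_force: 0.3
pos [463.4 -79.3  55.9] head 104.48 t 3.9667 w 0.02882723251498573 F [ 0.7 -0.9 -0.2]
turn frac [-0.0006  0.001   0.0015] then shift frac (new tool axes) [ 0.0023 -0.0174  0.0097]
```

View pics/s1.png

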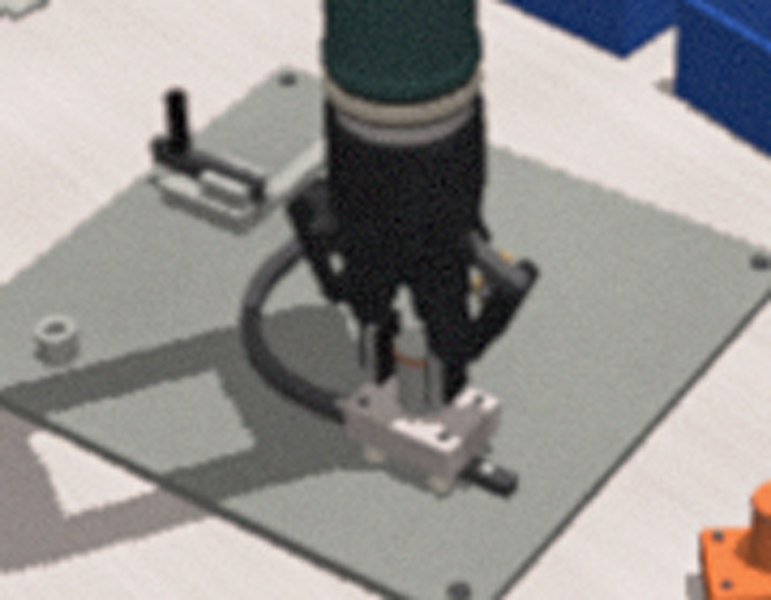

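The stub sits between the pads, with the carrier flat on the rail. I push gently along the entry leg.

```bash
python3 -m pendant '[0,0,0,0,0,0.007,0.34, 0,0,0,0,0.01,0,0.34, 0,0,0,0,0.01,0,0.34, 0,0,0,0,0.01,0,0.34, 0,0,0,0,0.01,0,0.34, 0,0,0,0,0.01,0,0.34, 0,0,0,0,0.01,0,0.34, 0,0,0,0,0.01,0,0.34, 0,0,0,0,0.01,0,0.34]'; python3 go.py .4468 -.0145 .054 104.2
```

```text
t: 4.77
tool_pos: [0.4561, -0.0554, 0.0521]
orientation: [-0.126, 0.992, -0.0, 0.0]
ft_force: [-0.4, -3.1, 1.9]
width: 0.0285
grip_force: 1.0
pos [456.1 -55.4  52.1] head 104.48 t 4.7667 w 0.028498072587774426 F [-0.4 -3.1  1.9]
turn frac [-0.      0.      0.0016] then shift frac (new tool axes) [-0.0035  0.1398 -0.0062]
```

```bash
python3 -m pendant '[0,0,0,0,0.01,-0.004,0.34, 0,0,0,0,0.01,0,0.34, 0,0,0,0,0.01,0,0.34, 0,0,0,0,0.01,0,0.34, 0,0,0,0,0.01,0,0.34, 0,0,0,0,0.01,0,0.34, 0,0,0,0,0.01,0,0.34, 0,0,0,0,0.01,0,0.34, 0,0,0,0,0.01,0,0.34, 0,0,0,0,0.01,0,0.34, 0,0,0,0,0.01,0,0.34]'; python3 go.py .4468 -.0145 .054 104.2
```

```text
t: 5.68
tool_pos: [0.4478, -0.0235, 0.0533]
orientation: [-0.126, 0.992, 0.0, 0.0]
ft_force: [0.8, -1.3, -0.7]
width: 0.0292
grip_force: 0.7
pos [447.8 -23.5  53.3] head 104.47 t 5.6833 w 0.029150421499374683 F [ 0.8 -1.3 -0.7]
turn frac [0.     0.     0.0015] then shift frac (new tool axes) [-0.0041  0.0298 -0.0024]
```

```bash
python3 -m pendant '[0,0,0,0,0.01,0,0.34, 0,0,0,0,0.01,0,0.34, 0,0,0.006,0,0.01,0,0.34, 0,0,0.012,0,0.01,0,0.34, 0,0,0.012,0,0.01,0,0.34, 0,0,0.012,0,0.01,0,0.34, 0,0,0.012,0,0.01,0,0.34, 0,0,0.012,0,0.01,0,0.34, 0,0,0.012,0,0.01,0,0.34, 0,0,0.012,0,0.01,0,0.34, 0,0,0.012,0,0.01,0,0.34, 0,0,0.012,0,0.01,0,0.34]'; cat > pl.py <<'E'
import io,contextlib
from h import *
with contextlib.redirect_stdout(io.StringIO()): exec(open('m.py').read().split('# rail dark')[0])
s=arm.state(); y=Ro.from_quat(s['orientation']).apply([0,1,0]); h=np.degrees(np.arctan2(y[1],y[0])-p[2]); q=toplate(s['tool_pos'])*1e3
f=s['ft_force'];al=f@y;la=f@Ro.from_quat(s['orientation']).apply([1,0,0])
c=q-[80,0]
print('plate',np.round(q,1),'z',round(s['tool_pos'][2]*1e3,1),'head',round(h,1),'radius',round(np.hypot(*c),1),'tangent head',round(np.degrees(np.arctan2(c[1],c[0]))-90,1),'F along/tool x/z',np.round([al,la,f[2]],1),'t',round(s['t'],2))
E
python3 pl.py
```

```text
t: 6.68
tool_pos: [0.4439, 0.0118, 0.0537]
orientation: [0.054, 0.999, -0.0, 0.001]
ft_force: [0.4, -1.2, -0.9]
width: 0.029
grip_force: 0.9
plate [ 5.1 26.3] z 53.7 head 69.6 radius 79.4 tangent head 70.6 F along/tool x/z [-1.1 -0.6 -0.9] t 6.68
```

Tracking well, with a drag of about 1 N. Continuing round the bend.

```bash
python3 -m pendant '[0,0,0.012,0,0.01,0,0.34, 0,0,0.012,0,0.01,0,0.34, 0,0,0.012,0,0.01,0,0.34, 0,0,0.012,0,0.01,0,0.34, 0,0,0.012,0,0.01,0,0.34, 0,0,0.012,0,0.01,0,0.34, 0,0,0.012,0,0.01,0,0.34, 0,0,0.012,0,0.01,0,0.34, 0,0,0.012,0,0.01,0,0.34, 0,0,0.012,0,0.01,0,0.34]'; python3 pl.py
```

```text
t: 7.52
tool_pos: [0.4515, 0.0404, 0.0536]
orientation: [0.24, 0.971, -0.0, 0.0]
ft_force: [-0.6, -1.2, 1.1]
width: 0.029
grip_force: 1.0
plate [19.5 52.1] z 53.6 head 48.0 radius 79.8 tangent head 49.2 F along/tool x/z [-1.3 -0.   1.1] t 7.52
```

```bash
python3 -m pendant '[0,0,0.012,0,0.01,0,0.34, 0,0,0.012,0,0.01,0,0.34, 0,0,0.012,0,0.01,0,0.34, 0,0,0.012,0,0.01,0,0.34, 0,0,0.012,0,0.01,0,0.34, 0,0,0.012,0,0.01,0,0.34, 0,0,0.012,0,0.01,0,0.34, 0,0,0.012,0,0.01,0,0.34]'; python3 pl.py
```

```text
t: 8.18
tool_pos: [0.4651, 0.06, 0.0536]
orientation: [0.383, 0.924, -0.0, -0.0]
ft_force: [-1.3, -1.4, 1.5]
width: 0.0292
grip_force: 1.1
plate [37.5 67.8] z 53.6 head 30.7 radius 80.0 tangent head 32.1 F along/tool x/z [-1.9 -0.1  1.5] t 8.18
```

```bash
python3 -m pendant '[0,0,0.012,0,0.01,0,0.34, 0,0,0.012,0,0.01,0,0.34, 0,0,0.012,0,0.01,0,0.34, 0,0,0.012,0,0.01,0,0.34, 0,0,0.012,0,0.01,0,0.34, 0,0,0.012,0,0.01,0,0.34, 0,0,0.012,0,0.01,0,0.34]'; python3 pl.py
```

```text
t: 8.77
tool_pos: [0.4812, 0.0731, 0.0535]
orientation: [0.501, 0.865, -0.0, -0.001]
ft_force: [-1.8, -1.7, 1.4]
width: 0.029
grip_force: 1.1
plate [56.4 76.6] z 53.5 head 15.6 radius 80.1 tangent head 17.2 F along/tool x/z [-2.4 -0.5  1.4] t 8.77
```

```bash
python3 -m pendant '[0,0,0.012,0,0.01,0,0.34, 0,0,0.012,0,0.01,0,0.34, 0,0,0.012,0,0.01,0,0.34, 0,0,0.012,0,0.01,0,0.34, 0,0,0.012,0,0.01,0,0.34, 0,0,0.012,0,0.01,0,0.34, 0,0,0.012,0,0.01,0,0.34, 0,0,0,0,0.01,0,0.34, 0,0,0,0,0.01,0,0.34]'; python3 pl.py
```

```text
t: 9.52
tool_pos: [0.506, 0.0836, 0.0531]
orientation: [0.61, 0.793, -0.0, -0.001]
ft_force: [-1.3, 1.3, 1.0]
width: 0.0288
grip_force: 0.9
plate [83.  80.5] z 53.1 head 0.6 radius 80.6 tangent head -2.2 F along/tool x/z [-0.9  1.6  1. ] t 9.52
```

```bash
python3 -m pendant '[0,0,0,0,0.01,0,0.34, 0,0,0,0,0.01,0,0.34, 0,0,0,0,0.01,0,0.34, 0,0,0,0,0.01,0,0.34, 0,0,0,0,0.01,0,0.34, 0,0,0,0,0.01,0,0.34, 0,0,0,0,0.01,0,0.34, 0,0,0,0,0.01,0,0.34, 0,0,0,0,0.01,0,0.34, 0,0,0,0,0.01,0,0.34, 0,0,0,0,0.01,0,0.34, 0,0,0,0,0.01,0,0.34, 0,0,0,0,0.01,0,0.34]'; python3 pl.py; python3 - <<'E'
from h import *
d=arm.get_image('top'); cv2.imwrite('pics/t1.png',cv2.resize(d['image'][190:280,225:345,::-1],(800,600),interpolation=cv2.INTER_CUBIC))
E
```

```text
t: 10.6
tool_pos: [0.5447, 0.0928, 0.0532]
orientation: [0.61, 0.792, -0.0, 0.0]
ft_force: [-1.5, -1.6, -1.5]
width: 0.029
grip_force: 0.7
plate [122.8  80. ] z 53.2 head 0.6 radius 90.7 tangent head -28.1 F along/tool x/z [-1.8 -1.2 -1.5] t 10.6
```

View pics/t1.png

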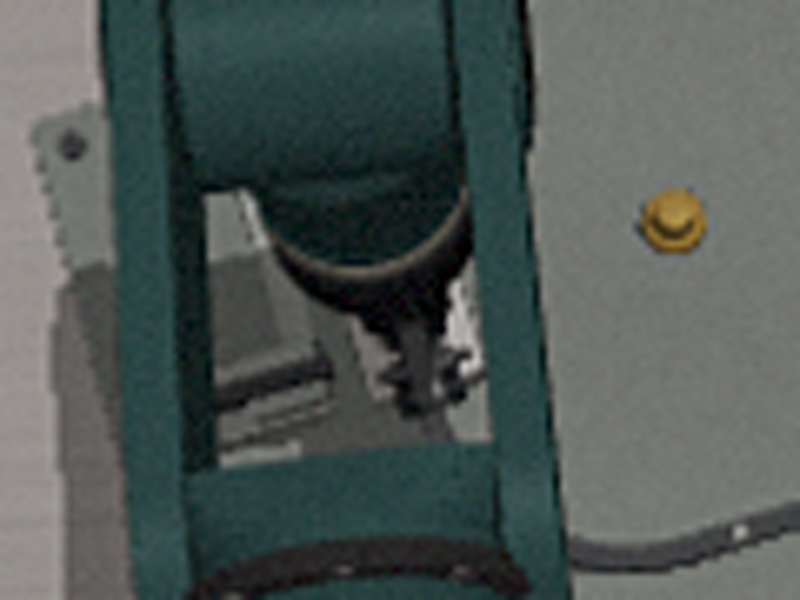

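The arm hides most of the view, but the white carrier block shows under the fingers on the exit leg, around crop (400,370), and the fitting is untouched. Now I feel for the stop in small steps.

```bash
for i in 1; do python3 -m pendant '[0,0,0,0,0.005,0,0.34, 0,0,0,0,0.005,0,0.34, 0,0,0,0,0.005,0,0.34, 0,0,0,0,0.005,0,0.34, 0,0,0,0,0.005,0,0.34]' >/dev/null; python3 pl.py; done
```

```text
plate [130.1  80.1] z 53.4 head 0.6 radius 94.5 tangent head -32.0 F along/tool x/z [-2.3 -0.7  0.6] t 11.07
```

```bash
python3 -m pendant '[0,0,0,0,0.004,0,0.34, 0,0,0,0,0.004,0,0.34, 0,0,0,0,0.004,0,0.34]' >/dev/null; python3 pl.py
```

```text
plate [133.7  80.2] z 53.4 head 0.6 radius 96.5 tangent head -33.8 F along/tool x/z [-2.  -0.1  0.2] t 11.32
```

```bash
python3 -m pendant '[0,0,0,0,0.004,0,0.34, 0,0,0,0,0.004,0,0.34]' >/dev/null; python3 pl.py
```

```text
plate [136.1  80.2] z 53.4 head 0.6 radius 97.9 tangent head -35.0 F along/tool x/z [-2.1 -0.5  1.2] t 11.48
```

```bash
python3 -m pendant '[0,0,0,0,0.003,0,0.34, 0,0,0,0,0.003,0,0.34, 0,0,0,0,0.003,0,0.34]' >/dev/null; python3 pl.py
```

```text
plate [138.8  80.2] z 53.4 head 0.6 radius 99.5 tangent head -36.2 F along/tool x/z [-2.5 -0.   0.6] t 11.73
```

```bash
python3 -m pendant '[0,0,0,0,0.003,0,0.34, 0,0,0,0,0.003,0,0.34]' >/dev/null; python3 pl.py
```

```text
plate [140.6  80.3] z 53.4 head 0.6 radius 100.6 tangent head -37.1 F along/tool x/z [-2.1 -0.1  0.9] t 11.9
```

```bash
python3 -m pendant '[0,0,0,0,0.003,0,0.34, 0,0,0,0,0.002,0,0.34]' >/dev/null; python3 pl.py
```

```text
plate [142.2  80.3] z 53.4 head 0.6 radius 101.5 tangent head -37.8 F along/tool x/z [-2.3 -0.3  2.1] t 12.07
```

```bash
python3 -m pendant '[0,0,0,0,0.002,0,0.34, 0,0,0,0,0.002,0,0.34]' >/dev/null; python3 pl.py
```

```text
plate [143.2  80.3] z 53.3 head 0.6 radius 102.2 tangent head -38.2 F along/tool x/z [-2.1  0.2  1.4] t 12.23
```

```bash
python3 -m pendant '[0,0,0,0,0.002,0,0.34, 0,0,0,0,0.002,0,0.34]' >/dev/null; python3 pl.py
```

```text
plate [144.4  80.3] z 53.3 head 0.6 radius 103.0 tangent head -38.7 F along/tool x/z [-2.7 -0.7  1.3] t 12.4
```

```bash
python3 -m pendant '[0,0,0,0,0.002,0,0.34, 0,0,0,0,0.002,0,0.34]' >/dev/null; python3 pl.py
```

```text
plate [145.6  80.3] z 53.3 head 0.6 radius 103.7 tangent head -39.3 F along/tool x/z [-2.3  0.4  2.2] t 12.57
```

```bash
python3 -m pendant '[0,0,0,0,0.002,0,0.34, 0,0,0,0,0.002,0,0.34]' >/dev/null; python3 pl.py
```

```text
plate [146.8  80.4] z 53.3 head 0.6 radius 104.5 tangent head -39.8 F along/tool x/z [-1.5 -0.2  1.4] t 12.73
```

```bash
python3 -m pendant '[0,0,0,0,0.002,0,0.34, 0,0,0,0,0.002,0,0.34]' >/dev/null; python3 pl.py
```

```text
plate [148.1  80.3] z 53.3 head 0.6 radius 105.3 tangent head -40.3 F along/tool x/z [-1.  -0.2  1.3] t 12.9
```

```bash
python3 -m pendant '[0,0,0,0,0.002,0,0.34, 0,0,0,0,0.002,0,0.34]' >/dev/null; python3 pl.py
```

```text
plate [149.3  80.4] z 53.3 head 0.6 radius 106.1 tangent head -40.8 F along/tool x/z [-3.1  0.8  2.1] t 13.07
```

```bash
python3 -m pendant '[0,0,0,0,0.002,0,0.34]' >/dev/null; python3 pl.py
```

```text
plate [149.8  80.4] z 53.3 head 0.6 radius 106.5 tangent head -41.0 F along/tool x/z [-2.7 -0.6  0.7] t 13.15
```

```bash
python3 -m pendant '[0,0,0,0,0.002,0,0.34]' >/dev/null; python3 pl.py
```

```text
plate [150.4  80.4] z 53.3 head 0.6 radius 106.9 tangent head -41.2 F along/tool x/z [-1.5 -0.6  1.9] t 13.23
```

```bash
python3 -m pendant '[0,0,0,0,0.002,0,0.34]' >/dev/null; python3 pl.py
```

```text
plate [150.8  80.4] z 53.3 head 0.6 radius 107.1 tangent head -41.4 F along/tool x/z [-4.5  0.2  3.4] t 13.32
```

```bash
python3 -m pendant '[0,0,0,0,0.002,0,0.34]' >/dev/null; python3 pl.py
```

```text
plate [150.8  80.4] z 53.2 head 0.6 radius 107.1 tangent head -41.4 F along/tool x/z [-5.9  0.1  4.3] t 13.4
```

```bash
python3 -m pendant '[0,0,0,0,0.002,0,0.34]' >/dev/null; python3 pl.py; python3 - <<'E'
from h import *
d=arm.get_image('side'); cv2.imwrite('pics/s2.png',cv2.resize(d['image'][190:320,215:380,::-1],(760,600),interpolation=cv2.INTER_CUBIC))
E
```

```text
plate [150.8  80.4] z 53.2 head 0.6 radius 107.1 tangent head -41.4 F along/tool x/z [-8.5  0.6  5.2] t 13.48
```

View pics/s2.png

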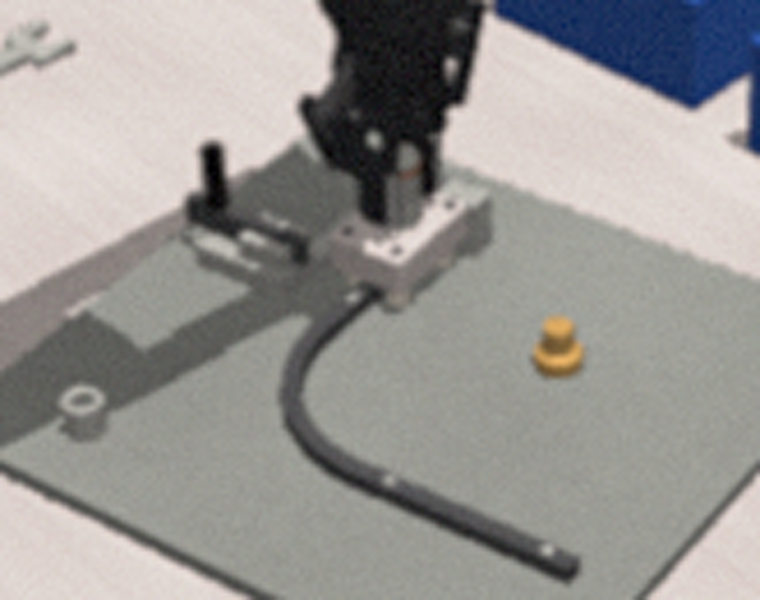

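Stop found: the position holds at 150.8 while the force climbs to 8.5 N, and the picture shows the carrier flush on the stop and flat. The bolt is still open, with its knob at crop (212,175). I back off to mid-gap, rise straight up, shut the fingers and go to the outer side of the knob.

```bash
python3 -m pendant '[0,0,0,0,-0.006,0,0.34, 0,0,0,0,-0.006,0,0.34, 0,0,0,0,0,0,0.36, 0,0,0,0,0,-0.04,0.38, 0,0,0,0,0,-0.07,0.38, 0,0,0,0,0,-0.1,0.38, 0,0,0,0,0,-0.1,0.38, 0,0,0,0.08,-0.0255,0,0, 0,0,0,0.08,-0.0255,0,0, 0,0,0,0.08,-0.0255,0,0, 0,0,0,0.08,-0.0255,0,0, 0,0,0,0.08,-0.0255,0,0, 0,0,0,0,0,0,0, 0,0,0,0,0,0,0]'; python3 pl.py; python3 - <<'E'
from h import *
s=arm.state(); d=arm.get_image('wrist')
T=np.eye(4);T[:3,:3]=Ro.from_quat(s['orientation']).as_matrix();T[:3,3]=s['tool_pos']
C=np.linalg.inv(T@np.array(d['hand_eye'])); d['R']=C[:3,:3];d['t']=C[:3,3]; np.savez('w2.npz',**{k:v for k,v in d.items()})
cv2.imwrite('pics/w2.png',d['image'][:,:,::-1])
E
```

```text
t: 14.7
tool_pos: [0.5019, 0.2068, 0.1474]
orientation: [0.609, 0.793, 0.001, 0.001]
ft_force: [1.0, -1.2, 0.1]
width: -0.0001
grip_force: 0.0
plate [109.4 201. ] z 147.4 head 0.7 radius 203.1 tangent head -8.3 F along/tool x/z [ 0.7 -1.4  0.1] t 14.7
```

View pics/w2.png

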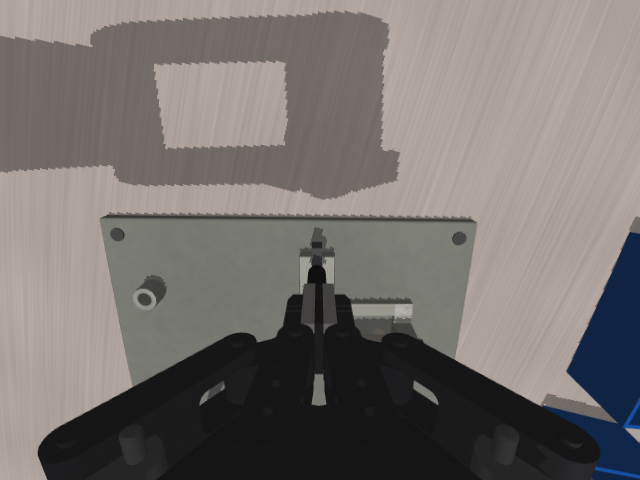

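The knob shows at pixel (317,272), in line with the shut fingers. I check its place before going down.

```bash
cat > k.py <<'E'
exec(open('m.py').read().split('# rail dark')[0])
d=dict(np.load('w2.npz'))
for c,r in((317,270),(317,275)): X=world(d,(r,c),h=.083); print(np.round(X,4),np.round(toplate(X)*1e3,1),world(d,(r,c)))
Q=np.array([[109.4,170.7]])/1e3; w=T(p,Q)[0]; print(proj(d,[[w[0],w[1],.083],[w[0],w[1],.045]]))
E
python3 k.py; python3 pl.py
```

```text
plate [ 0.4454 -0.0149  0.2489] 14.261439368711251 res mm [ 0.3  2.5  0.8 -0.9 -1.2 -2.3  0.1  0.7]
[0.5033 0.1958 0.083 ] [108.1 190. ] [0.50619248 0.18498349 0.05660656]
[0.5043 0.1923 0.083 ] [108.1 186.4] [0.50615205 0.18518353 0.06629214]
[[318.62698819 296.09715468]
 [318.46636836 273.69022162]]
plate [109.6 200.1] z 147.3 head 0.6 radius 202.3 tangent head -8.4 F along/tool x/z [ 0.1 -0.5  0.6] t 14.75
```

```bash
python3 -m pendant '[0,0,0,0,0,0.08,0, 0,0,0,0,0,0.08,0, 0,0,0,0,0,0.08,0, 0,0,0,0,0,0.05,0, 0,0,0,0,0,0,0, 0,0,0,-0.01,0,0,0, 0,0,0,-0.01,0,0,0, 0,0,0,-0.01,0,0,0, 0,0,0,-0.01,0,0,0, 0,0,0,-0.01,0,0,0, 0,0,0,-0.01,0,0,0]'; python3 pl.py
```

```text
t: 15.67
tool_pos: [0.5076, 0.1888, 0.0608]
orientation: [0.61, 0.792, 0.002, 0.001]
ft_force: [0.4, 2.4, 1.5]
width: 0.0001
grip_force: 1.3
plate [110.4 182.1] z 60.8 head 0.6 radius 184.6 tangent head -9.5 F along/tool x/z [1.  2.3 1.5] t 15.67
```

```bash
python3 -m pendant '[0,0,0,-0.01,0,0,0, 0,0,0,-0.01,0,0,0, 0,0,0,-0.01,0,0,0, 0,0,0,-0.01,0,0,0, 0,0,0,-0.01,0,0,0]'; python3 pl.py
```

```text
t: 16.08
tool_pos: [0.5103, 0.1736, 0.0592]
orientation: [0.61, 0.792, -0.0, -0.0]
ft_force: [0.4, 3.0, 1.5]
width: 0.0001
grip_force: 1.3
plate [109.4 166.8] z 59.2 head 0.6 radius 169.3 tangent head -10.0 F along/tool x/z [1.2 2.8 1.5] t 16.08
```

```bash
python3 -m pendant '[0,0,0,-0.01,0,0,0, 0,0,0,-0.01,0,0,0, 0,0,0,-0.01,0,0,0, 0,0,0,-0.01,0,0,0]'>/dev/null; python3 pl.py
```

```text
plate [109.4 154.7] z 59.2 head 0.6 radius 157.5 tangent head -10.8 F along/tool x/z [-1.2  2.3  1.4] t 16.42
```

```bash
python3 -m pendant '[0,0,0,-0.006,0,0,0, 0,0,0,-0.006,0,0,0, 0,0,0,-0.006,0,0,0]'>/dev/null; python3 pl.py
```

```text
plate [109.5 149.4] z 59.2 head 0.6 radius 152.3 tangent head -11.2 F along/tool x/z [-0.6  2.3  2.3] t 16.67
```

```bash
python3 -m pendant '[0,0,0,-0.004,0,0,0, 0,0,0,-0.004,0,0,0, 0,0,0,-0.004,0,0,0]'>/dev/null; python3 pl.py
```

```text
plate [109.6 145.9] z 59.2 head 0.6 radius 148.9 tangent head -11.5 F along/tool x/z [-0.3  2.4  0.9] t 16.92
```

```bash
python3 -m pendant '[0,0,0,-0.003,0,0,0, 0,0,0,-0.003,0,0,0]'>/dev/null; python3 pl.py
```

```text
plate [109.5 145. ] z 59.2 head 0.6 radius 147.9 tangent head -11.5 F along/tool x/z [-0.4  6.8  2.9] t 17.08
```

```bash
python3 -m pendant '[0,0,0,-0.002,0,0,0, 0,0,0,0,0,0,0]'>/dev/null; python3 pl.py
```

```text
plate [109.5 145. ] z 59.3 head 0.6 radius 148.0 tangent head -11.5 F along/tool x/z [-0.5  6.5  1.7] t 17.25
```

The bolt is against a firm end at the expected place. I back away, rise, and check with pictures.

```bash
python3 -m pendant '[0,0,0,0.02,0,0,0, 0,0,0,0.04,0,0,0, 0,0,0,0.04,0,0,0, 0,0,0,0,0,-0.1,0, 0,0,0,0,0,-0.1,0, 0,0,0,0,0,-0.1,0, 0,0,0,0,0,-0.1,0, 0,0,0,0.1,0,-0.1,0, 0,0,0,0.1,0,-0.1,0, 0,0,0,0.1,0,0,0, 0,0,0,0.1,0,0,0, 0,0,0,0,0,0,0]'; python3 - <<'E'
from h import *
a=arm.get_image('top'); b=arm.get_image('side')
A=cv2.resize(a['image'][195:295,215:315,::-1],(400,400),interpolation=cv2.INTER_CUBIC);B=cv2.resize(b['image'][190:310,230:350,::-1],(400,400),interpolation=cv2.INTER_CUBIC)
cv2.imwrite('pics/e.png',np.hstack([A,B]))
for l in('stub_top','carrier','bolt'):
  for f in arm.find_in(l,a)[:3]: print(l,f,np.round(world(a,f['position']),3))
E
```

```text
t: 18.25
tool_pos: [0.4763, 0.3004, 0.2388]
orientation: [0.607, 0.794, 0.001, -0.001]
ft_force: [0.7, -0.0, -0.9]
width: -0.0003
grip_force: 0.0
stub_top {'position': [228.0, 279.4], 'confidence': 0.64} [0.561 0.106 0.056]
stub_top {'position': [290.4, 439.0], 'confidence': 0.6} [ 0.38  -0.289  0.055]
stub_top {'position': [238.1, 423.3], 'confidence': 0.58} [ 0.515 -0.261  0.062]
carrier {'position': [290.9, 438.4], 'confidence': 0.96} [ 0.38  -0.289  0.048]
carrier {'position': [224.7, 281.6], 'confidence': 0.66} [0.562 0.098 0.084]
carrier {'position': [239.2, 424.6], 'confidence': 0.61} [ 0.513 -0.265  0.057]
bolt {'position': [242.2, 274.7], 'confidence': 0.49} [0.527 0.12  0.04 ]
bolt {'position': [251.6, 310.8], 'confidence': 0.44} [0.503 0.029 0.013]
```

View pics/e.png

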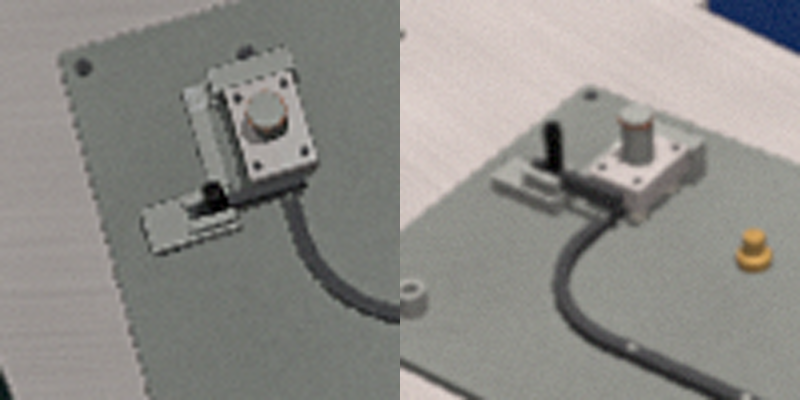

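The left half shows the carrier flush on the stop, with its stub at (267,112) and the bolt bar across right behind it at (270,192). The knob is in at (212,195), the carrier is flat, and the arm is clear of everything.

```bash
python3 -c "
from plant import arm
print(arm.finish_job())"
```

```text
the job is handed in; nothing more can be done
None
```

The job is handed in: the carrier is home against the end stop with the bolt shut behind it, the push reached about 8.5 N at most, and the arm was clear of everything at about 18 s. The hand-in gave no verdict.

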